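# Third hand at the banding fixture

## Task

First turn the band-tension selector knob to its three-dot mark. Then take the parcel standing on its edge, bring it square and centred, still upright on the worktop, end-on against the sprung stop plate of the blue banding fixture, and press with a steady 9 N or so until the yellow pointer stands in the green zone, never letting it run far into the red, so that a colleague can close the band. Do not let go: the program finishes while the gripper still holds the parcel pressed there; leave the tape roll, stamp and brass weight where they are.

Things in the scene. Friction and masses are not known exactly. Their poses are not given: they have to be found in the camera images.
- knob (a joint): the selector knob: rad, clockwise seen from above is positive, range -0.8 to 0.8. Detents pull it to -0.7 (one white dot), 0 (two white dots) and +0.7 (three yellow dots); turning it takes less than 0.1 N m. It starts near the one-dot or the two-dot mark
- knob_grip (a point): Point on the knob's vertical axis, half-way up its grip bar: grey, 46 mm long, 12 wide, 26 high (13 mm below to 13 above), on a round skirt 48 mm across. Turns with the knob: x along the bar towards the end with the red line, which points to the mark; z up. It stands on a grey box 130 x 130 x 40 mm fixed to the worktop on one side of the fixture (the parcel is on the other); box top 22 mm below.
- parcel_centre (a point): Centre of the loose green film-wrapped parcel with black tape bands, 0.4 to 0.7 kg, standing on its long narrow edge: 238 mm long (its own y, level), 104 mm high (its own x, vertical), 49 mm thick (its own z, level: grip across this). The centre starts 52 mm above the worktop. Either end may go against the plate.
- stop_face (a point): Centre of the stop plate's rubber face, moving with the plate. The face looks along -x, to the robot; x points into the fixture, z up. Pad 110 mm wide (y), 84 mm high, its centre 60 mm above the worktop. The plate hangs 14 mm above the worktop; the fixture's base, 210 mm wide, starts 50 mm behind its unpressed face; nothing of the fixture is higher than 130 mm.
- stop (a joint): How far the plate is pressed back, m: 0 unpressed, 0.045 at the end of its travel; a 400 N/m spring pushes it back (6 N at 0.015, 12 N at 0.030). Its yellow pointer, at the plate's left edge seen from the robot, runs along a flat scale: grey 0 to 0.015, green 0.015 to 0.030, red 0.030 to 0.045.
- fixture: the banding fixture, fixed to the worktop: grey base, blue back block; origin on the worktop below the unpressed face of the stop plate; x is the pressing direction, z up. A black bent-steel rest, about 125 mm wide and 130 mm high, stands fixed on the worktop between the fixture and the place to its right: carry things over it
- tape_roll: roll of grey tape lying flat, 103 mm across, 48 mm high, origin at its underside; a bystander
- stamp: rubber stamp with a wooden foot and a black knob, 30 x 52 x 78 mm, origin at its underside; a bystander
- weight: brass check weight with a knob, 30 mm across, 40 mm high, origin at its underside; a bystander

How it is judged:
On the way, in this order (a step that is already met when the one before it is completed fails the run):
1. the selector is set to three dots while the stop plate is still unpressed (value of joint knob above 0.55 rad and value of joint stop below 0.005 m), for 0.2 s.
2. the gripped parcel presses the stop plate into the green zone (contact force between parcel and stop above 5 N and value of joint stop between 0.014 and 0.031 m and contact force between the fingers and parcel above 3 N), for 0.3 s.
At the end, for the whole second after the job is handed in: Knob at three dots (within 0.15 rad); the parcel, gripped, at rest, upright and square to the plate within 0.1 rad, centred within 20 mm, on or at most 2 cm above the worktop, presses the plate with 5 to 13.5 N, pointer in the green (14 to 31 mm) (all of step 2 and value of joint knob above 0.55 rad and contact force between parcel and stop below 13.5 N and angle between the y axis of parcel_centre and the x axis of stop_face, either way round below 0.1 rad and y of parcel_centre in the frame of stop_face between -0.02 and 0.02 m and (angle between parcel_centre's own x axis and vertical below 0.1 rad or angle between parcel_centre's own x axis and vertical above 3.04 rad) and height (world z) of parcel_centre below 0.075 m and linear speed of parcel below 0.02 m/s); the arm keeps its last pose, push and grip.
It fails at once if the plate is driven far into the red zone (value of joint stop above 0.038 m).
It fails at once if a bystander is moved (distance of any of tape_roll, stamp, weight from where it was at the start of the episode above 0.03 m).
It also fails if it takes over 72 s, if anything falls off the work surface, if the arm or the gripper's body presses on something with over 40 N, if the wrist force passes 120 N, or if a joint passes its speed limit or range.

## Robot

A 7-joint arm with a two-finger parallel gripper is mounted at the origin on a cart in front of the work surface, level with it; the furniture and walls round the work are solid. World frame = base frame: x ahead of the robot, y to its left, z up, the work surface at z = 0. Lengths are in m, angles in rad, forces in N, time in s.
With the tool pointing down it reaches from about 0.4 to 0.9 m from the base axis. Payload 5.5 kg.
Tool frame: the origin (TCP) lies midway between the tips of the shut fingers; the grasp point (between the pads) lies 19 mm behind it; z points along the fingers, y is the line along which they close (so a half turn about z gives the same grasp; the last joint's range is limited). The gripper opens to 92 mm and grips with 3 to 60 N. Pads are 19 mm wide; open, the fingers measure 130 mm over their backs; the gripper's body (75 mm by 190 mm) begins 47 mm behind the grasp point.
Start: joints at [1.602, 0.501, -0.427, 1.55, 0.221, 1.138, -0.21], TCP at [0.149, -0.633, 0.227] pointing down, gripper open.
Joint ranges: [-2.88, 2.88], [-0.31, 2.03], [-1.54, 1.56], [0.2, 2.42], [-1.41, 4.55], [0.19, 2.02], [-2.57, 2.57]. Speed limits (rad/s): [2.57, 2.57, 3.14, 3.14, 3.14, 3.14, 3.14].

## Interface

Orientations are given as a rotation vector (axis times angle).
In Python, from bench import ctrl, viewer, models gives the robot as it stands. Calls block until the motion is done:
- ctrl.move_to(position, orientation): joint-space move of the TCP to a pose.
- ctrl.move_straight(position, frame=None, feed=0.15): straight line of the TCP; frame=None keeps the orientation; feed is the mean speed in m/s.
- ctrl.movej(angles): joint-space move.
- ctrl.let_go() and ctrl.gripper_close(): open the fingers fully, or close them until they stop; the grip force is fixed at half the most.
- ctrl.hold(seconds).
- ctrl.solve_ik(position, orientation): joint angles nearest the present ones, or None.
- viewer.grab_frame(name): name is "side" or "top" or "wrist"; returns a dict with "color" (480x640x3 uint8, red, green, blue), "intrinsics" (3x3 intrinsics, pixels), "camera_from_world" (4x4, takes a point from world to camera coordinates). Camera axes: x right, y down, z forward; pixel columns grow to the right and rows downward; lengths in m; the calibration is good to about 2 mm. A picture is of the moment at which its call begins. There is no depth.
A pose or a line that the arm cannot do raises ctrl.IKError and nothing moves.
- ctrl.close_job(): hands the job in; it is judged then, once.
Trained networks look in a picture, given as the dict that the camera call returned (one of the last four; its "shot" number tells which), for a name from the list of things; names that differ only in an ending like _2 or _b are one class to them, and where a whole thing is asked for, a point or a joint stands for the part that bears it (a point fixed in the world has none). Each returns a list of dicts, best first, with "confidence" (0 to 1); they miss things now and then, are a little off and sometimes report something else, mostly with a low value. They report only what shows in the picture. A call takes as long as a camera call.
- models.look_for(target, picture): "location" ([x, y, z] in m, in world coordinates, good to about 4 mm: the middle of the surface that is visible of it).
- models.masks_of(target, picture): "pixels" (480x640 bool, what is visible of it).
- models.mark_of(target, picture): "location" ([x, y, z] in m, in world coordinates, good to about 4 mm: a listed point, or the origin of a listed thing).
Readings, each from a call of its own:
- ctrl.current_time(): time.
- ctrl.current_joint_pos(): joint angles.
- ctrl.current_joint_vel(): joint speeds.
- ctrl.current_joint_efforts(): joint torques, N m.
- ctrl.current_position(): TCP position.
- ctrl.current_eef_rot(): TCP orientation.
- ctrl.current_wrist_force(): force on the tool from outside, world axes, zero at the start.
- ctrl.current_moment(): the same for the moment, N m.
- ctrl.current_gripper_width(): opening from 0.0 (shut) to 1.0 (fully open).
- ctrl.current_grip_force(): force on a finger pad.
Only numpy, scipy, OpenCV 4.12 (cv2) and the standard library are available. Lean on these libraries where they do the work, as an engineer would, in place of code of your own. Each camera call takes 0.05 s, during which the arm holds its last target. There are 200 camera calls.

## Working session

There is one attempt and no reset: what is moved stays moved. The work goes in short steps, each a Python script; the robot and the scene stay as the last script left them, time stands still between calls to the robot, and variables do not carry over. Pictures are saved under pics/ and viewed, at most 10 in all, crops included, and the job is handed in when it is done.

```bash
ls; mkdir -p pics; python3 - <<'E'
from bench import ctrl, viewer, models
import cv2, numpy as np
fr={n:viewer.grab_frame(n) for n in ("side","top")}
cv2.imwrite("pics/a.png",cv2.cvtColor(np.hstack([cv2.resize(fr[n]["color"],(400,300)) for n in fr]),cv2.COLOR_RGB2BGR))
cv2.imwrite("pics/top.png",cv2.cvtColor(fr["top"]["color"],cv2.COLOR_RGB2BGR))
for n,f in fr.items():
    for t in ["knob_grip","parcel_centre","stop_face","fixture","tape_roll","stamp","weight"]:
        r=models.mark_of(t,f); print(n,t,[(np.round(q["location"],3),round(q["confidence"],2)) for q in r[:2]])
print(ctrl.current_time(),ctrl.current_eef_rot())
E
```

```text
pics
side knob_grip [(array([0.475, 0.362, 0.066]), 0.71)]
side parcel_centre [(array([ 0.462, -0.294,  0.055]), 0.81)]
side stop_face [(array([0.64 , 0.103, 0.06 ]), 0.84)]
side fixture [(array([ 0.633,  0.099, -0.001]), 0.62)]
side tape_roll [(array([ 0.691, -0.214,  0.   ]), 0.96)]
side stamp [(array([ 0.71 ,  0.349, -0.002]), 0.76)]
side weight [(array([ 0.611, -0.12 ,  0.001]), 0.51)]
top knob_grip [(array([0.476, 0.362, 0.061]), 0.86)]
top parcel_centre [(array([ 0.463, -0.288,  0.053]), 0.81)]
top stop_face [(array([0.636, 0.099, 0.065]), 0.58)]
top fixture [(array([0.636, 0.102, 0.062]), 0.62)]
top tape_roll [(array([ 0.696, -0.218,  0.001]), 0.77)]
top stamp [(array([ 0.709,  0.349, -0.001]), 0.7)]
top weight [(array([ 0.614, -0.12 , -0.005]), 0.53)]
0.8 [3.12048009e+00 3.63200051e-01 5.09739689e-05]
```

View pics/a.png

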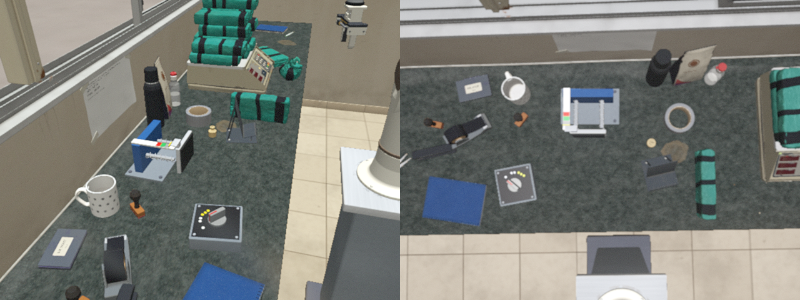

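View pics/top.png

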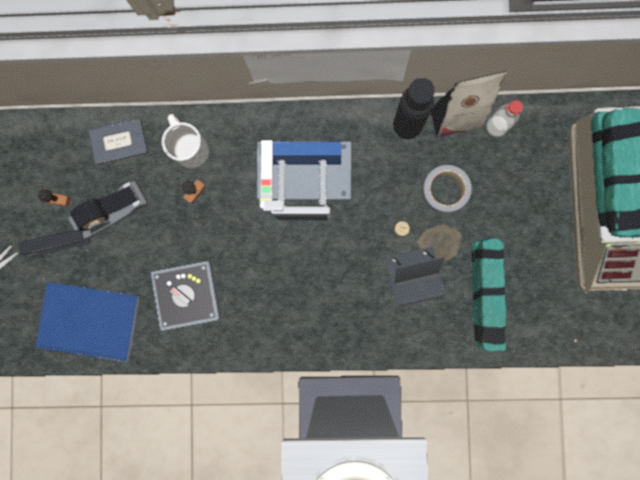

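```bash
cat > h.py <<'E'
from bench import ctrl, viewer, models
import cv2, numpy as np
from scipy.spatial.transform import Rotation as R
def to_plane(f,uv,z):
    T=np.linalg.inv(f["camera_from_world"]); uv=np.atleast_2d(uv).astype(float)
    d=(T[:3,:3]@np.linalg.inv(f["intrinsics"])@np.c_[uv,np.ones(len(uv))].T).T
    o=T[:3,3]; return o+d*((z-o[2])/d[:,2])[:,None]
def proj(f,p):
    c=f["camera_from_world"]@np.r_[p,1]; q=f["intrinsics"]@c[:3]; return q[:2]/q[2]
def down(yaw): # tool down; tool y at yaw+90deg (mod 180)
    return R.from_matrix(np.c_[[np.cos(yaw),np.sin(yaw),0],[np.sin(yaw),-np.cos(yaw),0],[0,0,-1]]).as_rotvec()
def angfit(pts):
    c,s,a=cv2.minAreaRect(pts[:,:2].astype(np.float32)*1000); return c,s,a
def save(img,name): cv2.imwrite("pics/"+name,cv2.cvtColor(img,cv2.COLOR_RGB2BGR))
E
python3 - <<'E'
from h import *
f=viewer.grab_frame("top"); c=f["color"]
a=cv2.resize(c[255:335,140:230],None,fx=4.4,fy=4.4,interpolation=cv2.INTER_CUBIC)
b=cv2.resize(c[130:225,250:360],None,fx=3.6,fy=3.6,interpolation=cv2.INTER_CUBIC)
h=max(a.shape[0],b.shape[0]); pad=lambda i:cv2.copyMakeBorder(i,0,h-i.shape[0],0,0,cv2.BORDER_CONSTANT)
save(np.hstack([pad(a),pad(b)]),"crop.png")
for t,z in (("parcel_centre",.104),("fixture",.02),("stop_face",.1),("knob",.048),("knob_grip",.048)):
    for m in models.masks_of(t,f)[:1]:
        v,u=np.nonzero(m["pixels"]); p=to_plane(f,np.c_[u,v],z); print(t,m["confidence"],len(u),angfit(p),(u.min(),u.max(),v.min(),v.max()))
print(np.linalg.inv(f["camera_from_world"])[:3,3], ctrl.solve_ik([.475,.362,.2],down(0)), ctrl.solve_ik([.45,.1,.1],down(0)), ctrl.solve_ik([.463,-.29,.1],down(0)))
E
```

```text
fixture 0.84 6254 ((726.5413818359375, 96.12140655517578), (206.4651336669922, 176.07479858398438), 88.52384948730469) (np.int64(258), np.int64(350), np.int64(141), np.int64(219))
stop_face 0.8 890 ((645.9688720703125, 111.48065948486328), (144.71534729003906, 39.06391143798828), 79.14217376708984) (np.int64(262), np.int64(329), np.int64(198), np.int64(219))
knob 0.85 398 ((475.36627197265625, 361.53472900390625), (48.110958099365234, 45.57399368286133), 89.55894470214844) (np.int64(172), np.int64(194), np.int64(285), np.int64(306))
knob_grip 0.81 392 ((476.1071472167969, 360.6418762207031), (45.84589385986328, 46.889793395996094), 15.74775218963623) (np.int64(171), np.int64(194), np.int64(285), np.int64(306))
[0.48937589 0.01754834 1.31851305] [-0.53575475  0.40884339 -0.20642904  1.72126793  0.09569626  1.0212965
 -2.34647939] [ 0.37318402  0.42676903 -0.76662417  2.1076913   0.42781413  0.76441848
 -2.23538672] [ 0.96251152  0.51303847 -0.56914256  1.91087088  0.36927059  0.82250146
 -1.37427019]
```

View pics/crop.png

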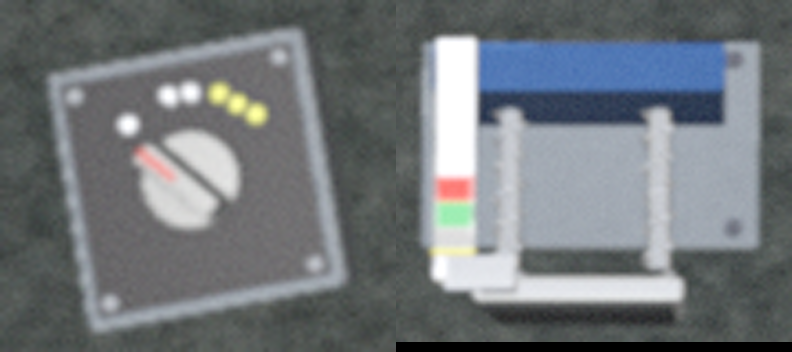

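```bash
python3 - <<'E'
from h import *
y=np.deg2rad(50.5)-np.pi
# lift first, then over knob (path passes over low things only)
print(ctrl.solve_ik([.475,.362,.2],down(y)))
p=ctrl.current_position(); ctrl.move_to([.35,-.3,.35],down(y) if ctrl.solve_ik([.35,-.3,.35],down(y)) is not None else ctrl.current_eef_rot())
ctrl.move_to([.475,.362,.2],down(y))
f=viewer.grab_frame("wrist"); save(f["color"],"w1.png")
r=models.mark_of("knob_grip",f); print([(q["location"],q["confidence"]) for q in r[:2]])
t=viewer.grab_frame("top"); 
print(ctrl.current_joint_pos(),ctrl.current_position(),ctrl.current_time(),[proj(f,[.475,.362,.075]),proj(f,[.475+.023*np.cos(y+np.pi),.362+.023*np.sin(y+np.pi),.075])])
E
```

```text
[ 0.1576625   0.79042096 -1.30167799  1.69891462  0.79381166  1.28982316
  1.13780906]
[([0.4775, 0.3559, 0.0607], 0.9)]
[ 0.15885919  0.78991076 -1.30108534  1.69874132  0.79378646  1.28988287
  1.13769341] [0.47572316 0.3611806  0.20007727] 5.2083 [array([320.23748353, 233.43928578]), array([320.27705806, 259.78342053])]
```

View pics/w1.png

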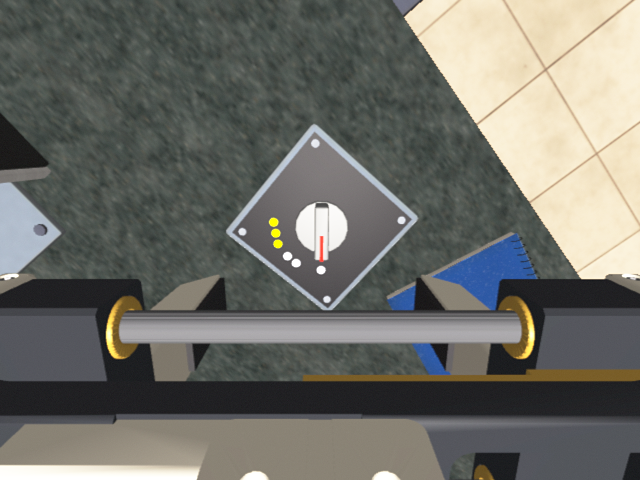

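The wrist picture shows the bar upright at (321, 204–260), its red end down at the one-dot mark. This is where I expected it.

```bash
python3 - <<'E'
from h import *
q=list(ctrl.current_joint_pos()); q[6]-=np.pi; 
f=viewer.grab_frame("wrist"); c=to_plane(f,[[321,231.5]],.075)[0]; print(c)
ctrl.movej(q); rv=down(np.deg2rad(50.5))
print(ctrl.solve_ik([c[0],c[1],.056],rv))
ctrl.move_to([c[0],c[1],.11],rv)
ctrl.move_straight([c[0],c[1],.056],feed=.08)
ctrl.gripper_close(); print(ctrl.current_gripper_width()*92,ctrl.current_grip_force(),ctrl.current_wrist_force())
q=np.array(ctrl.current_joint_pos())
for k in range(1,5):
    qq=q.copy(); qq[6]+=1.45*k/4; ctrl.movej(list(qq)); print(np.round(ctrl.current_wrist_force(),1),np.round(ctrl.current_moment(),2))
qq[6]-=.05; ctrl.movej(list(qq))
ctrl.let_go(); ctrl.move_straight([c[0],c[1],.25],feed=.2)
f=viewer.grab_frame("top"); save(cv2.resize(f["color"][255:335,140:230],None,fx=4,fy=4,interpolation=cv2.INTER_CUBIC),"k2.png")
print(ctrl.current_time(),ctrl.current_joint_pos(),np.round(ctrl.current_wrist_force(),2))
E
```

```text
[0.47328281 0.36141806 0.075     ]
[ 0.07463428  0.93411087 -1.13226828  1.79494972  0.96545736  1.08713175
 -2.10936281]
12.046718792194287 29.990217089653015 [ 2.36025464 -1.74617148  0.22514632]
[-1.8 -3.   2.5] [-0.69 -0.02 -1.01]
[ 2.   2.  -6.5] [ 0.39 -0.79 -0.6 ]
[  0.8   5.1 -11.1] [ 1.26 -0.4  -7.55]
[ 16.5 -10.2  -7.5] [-2.41 -3.63 -0.03]
14.5 [ 0.17836523  0.74165301 -1.34544806  1.65331739  0.73929666  1.36065275
 -0.57169807] [ 0.1   0.2  -1.21]
```

```bash
python3 - <<'E'
from h import *
f=viewer.grab_frame("wrist"); p=proj(f,[.474,.3614,.06]); u,v=map(int,p); u0,v0=max(u-110,0),max(v-110,0)
save(cv2.resize(f["color"][v0:v+110,u0:u+110],None,fx=2,fy=2),"k3.png"); print(p)
E
```

```text
[321.18649537 219.58630663]
```

View pics/k3.png

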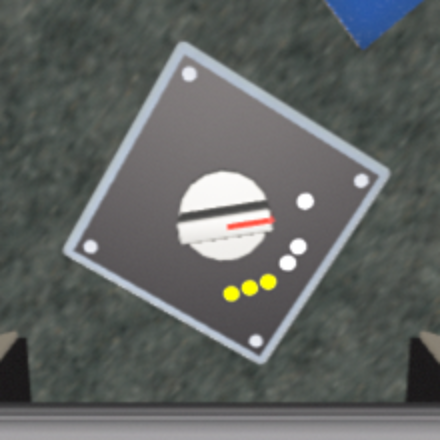

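The knob is still at one dot: red line to the right at (250, 223), one-dot at (305, 201). I turned joint 7 the wrong way, so the pads slipped at the stop. I'll regrip at q7 ≈ 1.14 and turn it negative.

```bash
python3 - <<'E'
from h import *
c=[.4738,.3614]
q=list(ctrl.current_joint_pos()); q[6]+=np.pi-1.40; ctrl.movej(q)
rv=down(np.deg2rad(50.5)-np.pi)
ctrl.move_to([*c,.11],rv)
ctrl.move_straight([*c,.056],feed=.08)
ctrl.gripper_close(); print(ctrl.current_gripper_width()*92,ctrl.current_wrist_force())
q=np.array(ctrl.current_joint_pos()); print(q)
for k in range(1,5):
    qq=q.copy(); qq[6]-=1.42*k/4; ctrl.movej(list(qq)); print(np.round(ctrl.current_wrist_force(),1),np.round(ctrl.current_moment(),2))
ctrl.let_go(); ctrl.move_straight([*c,.25],feed=.2)
f=viewer.grab_frame("wrist"); p=proj(f,[*c,.06]); u,v=map(int,p); u0,v0=max(u-110,0),max(v-110,0)
save(cv2.resize(f["color"][v0:v+110,u0:u+110],None,fx=2,fy=2),"k4.png"); print(p,ctrl.current_time())
E
```

```text
11.987329482221567 [ 1.26776216 -1.56111849  0.50707938]
[ 0.07398301  0.93266887 -1.12930126  1.79356185  0.96382126  1.08619142
  1.03431169]
[ 0.5  0.8 -0.9] [ 0.29 -0.11  0.03]
[ 0.1  2.9 -1. ] [ 0.71 -0.09 -0.07]
[-0.3  4.7 -3.9] [ 1.38 -0.08  0.02]
[ 0.6  5.9 -4.6] [ 1.55 -0.31  0.04]
[320.31977822 219.32417843] 22.9417
```

View pics/k4.png

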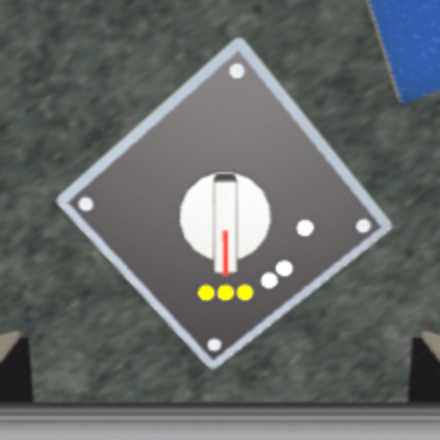

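The knob now stands on the three yellow dots: red line (225, 255), middle dot (225, 292). Next, a closer look at the parcel.

```bash
python3 - <<'E'
from h import *
for y in (0,np.pi): print(y,[np.round(ctrl.solve_ik(p,down(y)),2) if ctrl.solve_ik(p,down(y)) is not None else None for p in ([.45,-.29,.069],[.46,.1,.235],[.46,.1,.069],[.54,.1,.069])])
ctrl.move_to([.42,-.285,.33],down(np.pi))
f=viewer.grab_frame("wrist"); save(f["color"],"w2.png")
print([(q["location"],q["confidence"]) for q in models.mark_of("parcel_centre",f)[:2]])
c=f["color"].astype(int); 
for n in ("parcel_centre",):
  for m in models.masks_of(n,f)[:2]:
    v,u=np.nonzero(m["pixels"]); print(len(u),m["confidence"],angfit(to_plane(f,np.c_[u,v],.104)))
print(ctrl.current_joint_pos(),ctrl.current_time(),np.linalg.inv(f["camera_from_world"])[:3,3],ctrl.current_position())
E
```

```text
0 [array([ 1.17,  0.64, -0.83,  1.95,  0.63,  0.84, -1.58]), array([ 0.58,  0.25, -0.97,  1.96,  0.24,  1.05, -2.06]), array([ 0.32,  0.49, -0.71,  2.1 ,  0.49,  0.71, -2.28]), array([ 0.29,  0.6 , -0.67,  1.92,  0.51,  0.8 , -2.23])]
3.141592653589793 [array([ 1.46,  1.06, -1.4 ,  1.94,  1.14,  1.25,  1.21]), array([ 0.8 ,  0.39, -1.29,  1.96,  0.42,  1.1 ,  0.91]), array([ 0.71,  0.87, -1.31,  2.09,  1.02,  1.06,  0.44]), array([ 0.65,  0.96, -1.28,  1.91,  1.04,  1.15,  0.53])]
[]
6832 0.92 ((441.73931884765625, -290.4451599121094), (47.54621505737305, 192.80270385742188), 88.94284057617188)
[ 1.59209782  0.34749834 -1.28820689  1.75359763  0.34572564  1.30319335
  1.79815415] 25.4167 [ 0.35013389 -0.28311433  0.48871371] [ 0.4204644  -0.28429344  0.33000298]
```

View pics/w2.png

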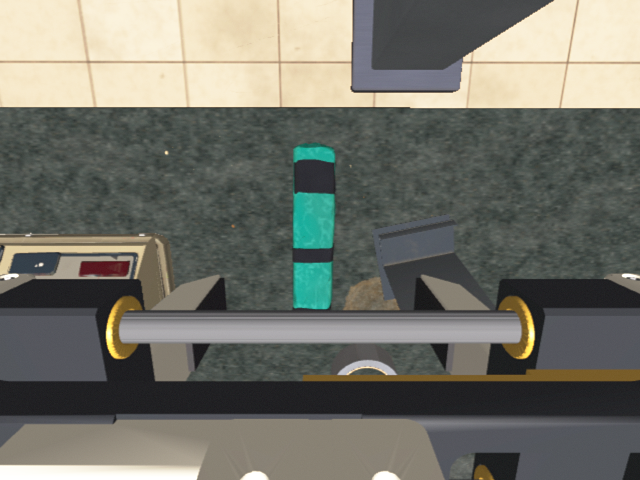

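The parcel runs from (294–335, 148) down past (312, 308), square to the robot within about 1°. The rest's near corner is at (375, 232), close to the left finger, so I'll compute the clearance.

```bash
python3 - <<'E'
from h import *
f=viewer.grab_frame("wrist")
for z in (.13,.065,.0): print(z,np.round(to_plane(f,[[375,232],[452,217],[384,262],[457,238],[388,302]],z)[:,:2],3).tolist())
t=viewer.grab_frame("top")
for z in (.13,0): print(z,np.round(to_plane(t,[[397,254],[437,250],[391,268],[442,263],[394,303],[442,294]],z)[:,:2],3).tolist())
print([proj(f,[x,-.29,.104]) for x in (.345,.464)],[proj(f,[.45,-.29+s*.065,.069]) for s in (1,-1)])
E
```

```text
0.13 [[0.436, -0.225], [0.42, -0.146], [0.47, -0.214], [0.443, -0.138], [0.516, -0.207]]
0.065 [[0.452, -0.215], [0.433, -0.121], [0.491, -0.201], [0.46, -0.112], [0.546, -0.194]]
0.0 [[0.468, -0.204], [0.446, -0.096], [0.513, -0.189], [0.476, -0.086], [0.576, -0.18]]
0.13 [[0.55, -0.096], [0.556, -0.176], [0.522, -0.083], [0.53, -0.185], [0.452, -0.087], [0.468, -0.183]]
0 [[0.557, -0.108], [0.564, -0.197], [0.526, -0.094], [0.534, -0.207], [0.448, -0.098], [0.466, -0.205]]
[array([313.43878629, 141.68571156]), array([313.7059872 , 250.01637254])] [array([367.10391945, 231.09527021]), array([261.20768845, 230.87066301])]
```

The two views agree: the rest's near edge is its low foot (x 0.467, y ≥ -0.205), and the tall part is at x ≥ 0.52. The grasp at x = 0.452 is clear.

```bash
python3 - <<'E'
from h import *
rv=down(np.pi)
ctrl.move_to([.452,-.29,.19],rv)
ctrl.move_straight([.452,-.29,.066],feed=.12)
ctrl.gripper_close(); print(ctrl.current_gripper_width()*92,ctrl.current_grip_force(),ctrl.current_wrist_force())
ctrl.move_straight([.452,-.29,.25],feed=.15); print(ctrl.current_wrist_force(),ctrl.current_gripper_width()*92)
ctrl.move_straight([.452,.1,.25],feed=.18)
t=viewer.grab_frame("top"); s=viewer.grab_frame("side")
save(np.hstack([t["color"][120:400,200:440],s["color"][80:360,100:500]]),"c1.png")
print(ctrl.current_wrist_force(),ctrl.current_position(),ctrl.current_time())
for n in ("stop_face",): 
  for k in (t,s): print([(np.round(q["location"],4),q["confidence"]) for q in models.mark_of(n,k)[:1]])
for k in (t,s): print([(np.round(q["location"],4),q["confidence"]) for q in models.mark_of("parcel_centre",k)[:2]])
E
```

```text
49.11113195553768 29.834156334400177 [ 0.74612838 -1.36253785  0.23584522]
[-3.28512883e-04  1.60801675e-02 -4.90123984e+00] 48.97938120946294
[-0.27444523 -0.1710483  -4.51871559] [0.45205235 0.09934524 0.24990359] 31.8667
[(array([0.639 , 0.0992, 0.0627]), 0.95)]
[(array([0.6376, 0.105 , 0.0602]), 0.88)]
[]
[(array([0.4613, 0.0969, 0.2372]), 0.88)]
```

View pics/c1.png

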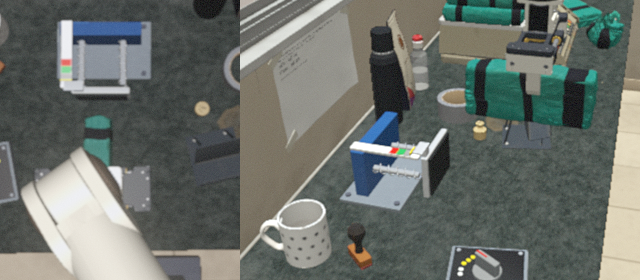

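The parcel hangs level and upright in the gripper. The fixture pointer is at zero and the plate centre is at about y = 0.1015. I'll lower it and press slowly.

```bash
python3 - <<'E'
from h import *
ctrl.move_straight([.452,.1015,.1],feed=.15); 
ctrl.move_straight([.452,.1015,.0665],feed=.05); F0=np.array(ctrl.current_wrist_force()); print(F0)
ctrl.move_straight([.495,.1015,.0665],feed=.08)
for x in np.arange(.500,.5321,.004):
    ctrl.move_straight([x,.1015,.0665],feed=.03); F=np.array(ctrl.current_wrist_force())
    print(round(x,4),np.round(ctrl.current_position(),4),np.round(F,1))
    if F[0]<-9.5: break
ctrl.hold(.3)
t=viewer.grab_frame("top"); s=viewer.grab_frame("side")
a=cv2.resize(t["color"][130:240,240:360],None,fx=3,fy=3,interpolation=cv2.INTER_CUBIC)
b=cv2.resize(s["color"][170:300,180:330],None,fx=2.9,fy=2.54,interpolation=cv2.INTER_CUBIC)[:330]
save(np.hstack([a,b]),"p1.png")
print(np.round(ctrl.current_wrist_force(),1),ctrl.current_time())
for k in (t,s):
  for n in ("stop_face","parcel_centre"): print(n,[(np.round(q["location"],4),q["confidence"]) for q in models.mark_of(n,k)[:1]])
E
```

```text
[-0.63382896 -0.62041966 -3.621778  ]
0.5 [0.5001 0.1015 0.0666] [-0.4  0.3 -3.7]
0.504 [0.5043 0.1015 0.0665] [-0.1 -0.9 -3.7]
0.508 [0.5078 0.1015 0.0663] [-0.5  0.4 -4.1]
0.512 [0.5116 0.1015 0.0663] [-3.3 -0.8 -4.5]
0.516 [0.5154 0.1014 0.0663] [-4.5 -0.1 -3.2]
0.52 [0.5191 0.1014 0.0662] [-6.4 -0.9 -2.3]
0.524 [0.5226 0.1013 0.0662] [-7.3 -0.5 -1.4]
0.528 [0.526  0.1013 0.0661] [-8.7 -1.3 -1. ]
0.532 [0.5295 0.1012 0.066 ] [-9.7  0.   1.2]
[-9.7 -0.7  0.4] 37.7083
stop_face [(array([0.6613, 0.0993, 0.063 ]), 0.72)]
parcel_centre []
stop_face [(array([0.6613, 0.1043, 0.0607]), 0.79)]
parcel_centre [(array([0.5405, 0.1001, 0.056 ]), 0.93)]
```

View pics/p1.png

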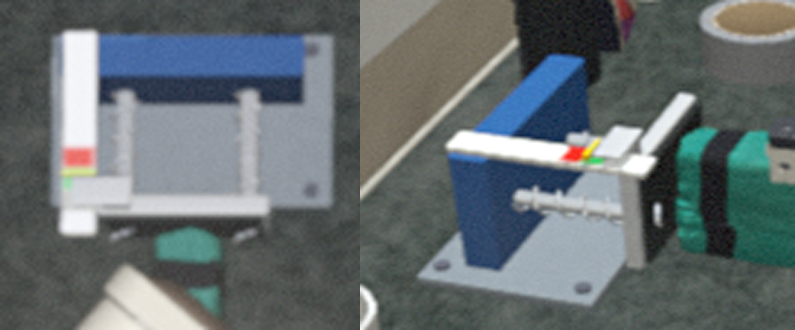

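The yellow pointer (78, 172) stands in the green, below the red at (78, 156). The plate moved 23 mm at about 9.5 N, and the parcel is square, centred and upright. Handing in.

```bash
python3 - <<'E'
from h import *
ctrl.hold(.5); print(np.round(ctrl.current_wrist_force(),1),ctrl.current_grip_force(),ctrl.current_position())
print(ctrl.close_job())
E
```

```text
[-9.7 -1.1  0.2] 29.96149778366089 [0.52939383 0.10122719 0.06598936]
the job is handed in; nothing more can be done
None
```

I handed the job in with the knob on three dots and the gripper still holding the parcel square against the plate at about 9.7 N, pointer in the green (about 23 mm); my first knob turn went the wrong way and slipped at the stop, and the second set it.

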